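# Push the crate lid out over the shelf edge

## Robot

A 6-joint arm with a two-finger parallel gripper is mounted at the origin on the work surface. World frame = base frame: x ahead of the robot, y to its left, z up, the work surface at z = 0. Lengths are in m, angles in rad, forces in N, time in s.
With the tool pointing down it reaches from about 0.275 to 0.825 m from the base axis. Payload 4.9 kg.
Tool frame: the origin (TCP) lies midway between the tips of the shut fingers; the grasp point (between the pads) lies 19 mm behind it; x points along the fingers, y is the direction in which the jaws open and shut, and the axes are right-handed (so a half turn about x gives the same grasp; the last joint's range is limited). The gripper opens to 85 mm and grips with 20 to 120 N. Pads are 22 mm wide; open, the fingers measure 114 mm over their backs; the gripper's body (76 mm by 85 mm) begins 54 mm behind the grasp point. The pads swing forward as they close: fully open they stand 13 mm farther back than shut.
Start: joints at [1.149, 0.326, -0.193, 1.052, 0, 1.437], TCP at [0.156, 0.527, 0.231] pointing down, gripper open.
Joint ranges: [-2.65, 2.65], [-0.97, 1.79], [-1.3, 1.35], [-1.93, 2.1], [-1.47, 1.37], [-3.14, 3.14]. Speed limits (rad/s): [2.57, 2.57, 3.14, 3.14, 3.14, 3.14].

## Interface

Orientations are given as a 3x3 rotation matrix whose columns are the frame's x, y, z axes.
In Python, from workcell import bot gives the robot as it stands.
- The arm moves only by the tool send_rows, never from a script. Its argument "rows" is a list of rows, each an object with "turn": the turn, a rotation vector about the world's x, y, z in degrees, a list of three; "slide": the shift along the world's x, y, z in mm, a list of three; "gripper": the gripper command: -1 is shut, 1 is fully open, values between are in proportion. In form: [{"turn": [wx, wy, wz], "slide": [x, y, z], "gripper": gripper}, ...]. A call has 1 to 20 rows; each row shifts and turns the commanded pose from where the row before left it; what a row does not reach is not made up. A row lasts 1/12 s, in which the tool goes at most 41.7 mm and 7.16 degrees, less where a joint would pass 70% of its speed; a pose out of reach is approached as far as the arm can. A call is refused whole if a number of a shift passes 41.7 or a number of a turn 7.16, either way. A call with a gripper value outside its range is refused whole. The fingers move at their own pace and stop on an object; "grip_force" is the grip in N (left out, the last holds). Time passes only in rows, so rows that do not move let the fingers close. It gives the time, the measured TCP pose, the force and the opening at its end, in the units of the state.
- bot.read_state(): the state, without advancing time (a new reading comes with each control period).
- bot.get_image(name): name is "side" or "top"; returns (picture, depth): 480x640x3 uint8, red, green, blue; 480x640 float32, m along the optical axis (not along the pixel's ray), 0 where there is no reading.
- bot.camera_model(name): a dict with "fx", "fy", "cx", "cy" (pixels), "dist_coeffs" ([k1, k2, p1, p2, k3] as OpenCV has them; the pictures are not rectified), "rvec" (rotation vector, rad) and "tvec" (3), from world to camera coordinates, as OpenCV has them. Camera axes: x right, y down, z forward; pixel columns grow to the right and rows downward; lengths in m; the calibration is good to about 2 mm. A picture is of the moment at which its call begins. camera_model takes no time and is no camera call.
- bot.finish_job(): hands the job in, once; it reports no verdict.
The state is a dict: "clock": time; "joint_positions": joint angles; "qd": joint speeds; "joint_torque": joint torques, N m; "tcp_pos": TCP position; "ee_rot": TCP orientation; "force": force on the tool from outside, world axes, zero at the start; "torque": the same for the moment, N m; "opening": finger opening in m.
Only numpy, scipy, OpenCV 4.12 (cv2) and the standard library are available. Lean on these libraries where they do the work, as an engineer would, in place of code of your own. Each camera call takes 0.05 s, during which the arm holds its last target.

## Task

The rectangular crate lid lies flat on the low steel shelf board and cannot be got hold of. With the fingertips, push it along the board until it sticks out 30 mm past the board's long far edge, square to that edge, so that a colleague on the far side can take it. Only slide it: do not lift or tip it, and leave the round lid, the jar and the tin where they stand.

Things in the scene. Friction and masses are not known exactly. Their poses are not given: they have to be found in the camera images.
- board: Low galvanised steel shelf board, fixed on the bench: 300 mm deep (its x) by 600 mm long (its y), its flat top 60 mm above the bench. Origin at the centre of its footprint on the bench. Its x axis points away from the robot, square to the long far edge; its y runs along that edge, z up.
- board_edge (a point): The middle of the board's long far edge, at the height of its top; same axes as the board (x points out over the edge).
- lid: Rectangular grey plastic crate lid, loose, lying flat on the board, 110 mm (its x) by 150 mm (its y), 8 mm thick, about 0.13 to 0.25 kg. Origin at the centre of its underside. Its x points roughly along the board's x at the start (up to 0.2 rad askew), z up.
- lid_front (a point): The middle of the lid's leading long side (the one towards the far edge), half-way up its thickness (4 mm above the underside), 55 mm from the lid's centre; axes as the lid.
- round_lid: Round lid of the same grey plastic, 120 mm in diameter, 8 mm thick, lying on the board beside the rectangular one. To be left alone. Origin at the centre of its underside.
- jar: Glass jar with a steel cap, 58 mm in diameter, 80 mm tall, standing on the board near its left end (+y). To be left alone. Origin at the centre of its underside.
- tin: Tin with a paper label, 56 mm in diameter, 70 mm tall, standing on the board near its right end (-y). To be left alone. Origin at the centre of its underside.
There are look-alikes about, which are no part of the job. Leave any orange look-alike of the lid alone.

How it is judged:
By the outcome, as a careful person would: the job done as asked, in the order asked, and still so for the second after the job is handed in, with the robot touching nothing.
It also fails if it takes over 40 s, if anything falls off the work surface, if the arm or the gripper's body presses on something with over 40 N, if the wrist force passes 120 N, or if a joint passes its speed limit or range.

## Working session

There is one attempt and no reset: what is moved stays moved. The work goes in short steps, Python scripts to look and compute and a tool call to move; the robot and the scene stay as the last step left them, time stands still between calls to the robot, and variables do not carry over. Pictures are saved under pics/ and viewed, and the job is handed in when it is done.

Besides the shell and the picture viewer there is one more tool, called after "Call:" by a JSON object that holds its "op" and its "data". send_rows: Moves the arm, as the interface text tells. Its arguments: {"type":"object","properties":{"rows":{"type":"array"},"grip_force":{"type":"number"}},"required":["rows"]}

```bash
mkdir -p pics
python3 - <<'E'
from workcell import bot
import cv2,numpy as np
s=bot.read_state();print(s['clock'],s['tcp_pos'],s['ee_rot'],s['opening'])
for n in('side','top'):
    im,d=bot.get_image(n);cv2.imwrite(f'pics/{n}0.png',im[:,:,::-1]);np.savez(f'{n}0.npz',im=im,d=d);m=bot.camera_model(n);print(n,m)
    R,_=cv2.Rodrigues(np.array(m['rvec'],float));print(-R.T@np.array(m['tvec']).ravel(),R[2])
E
```

```text
0.0 [0.15587073 0.52685605 0.23052289] [[-6.90607668e-04  2.83890515e-01  9.58856453e-01]
 [-1.52616808e-03  9.58855266e-01 -2.83891263e-01]
 [-9.99998597e-01 -1.65943359e-03 -2.28928157e-04]] 0.08556923286074038
side {'fx': 439.805778252026, 'fy': 439.805778252026, 'cx': 316.42871534479434, 'cy': 235.1214334649959, 'dist_coeffs': array([-0.0690223,  0.       ,  0.       ,  0.       ,  0.       ]), 'rvec': array([ 0.14393704, -2.71976204,  1.46151242]), 'tvec': array([0.59430346, 0.07480272, 0.80963347])}
[0.52359045 0.69322161 0.5095049 ] [ 0.08857046 -0.82922672 -0.55184991]
top {'fx': 579.9018067640734, 'fy': 579.9018067640734, 'cx': 323.2862825718985, 'cy': 243.81065899743194, 'dist_coeffs': array([-0.14285299,  0.        ,  0.        ,  0.        ,  0.        ]), 'rvec': array([ 2.20179396, -2.17653161,  0.04257395]), 'tvec': array([0.07300759, 0.58640106, 1.2292882 ])}
[0.52155712 0.06373027 1.25867487] [ 0.05138142  0.01288434 -0.99859599]
```

View pics/top0.png

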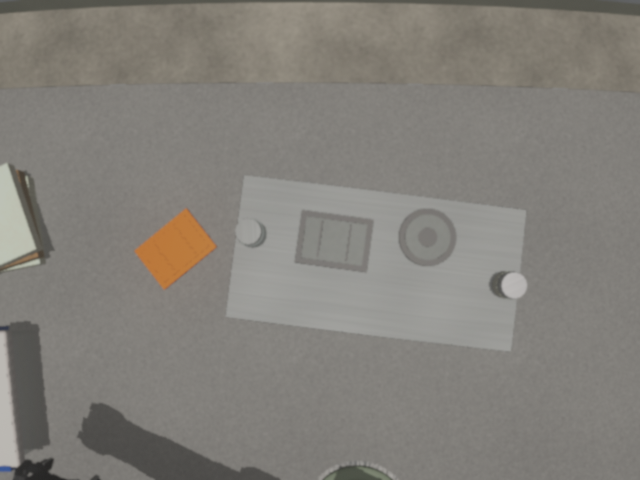

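View pics/side0.png

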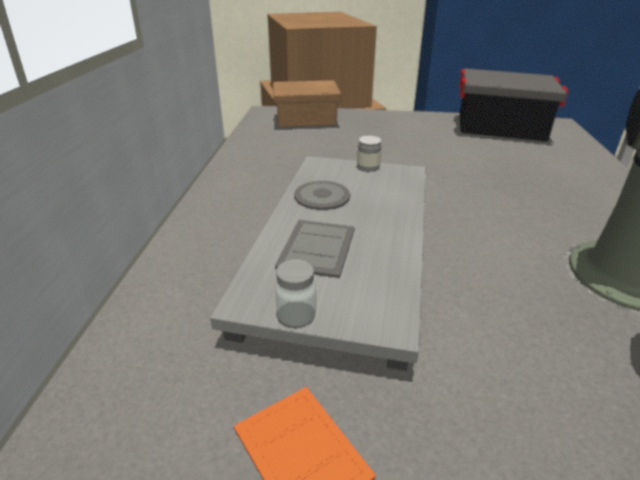

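The top view shows the board with corners near (245,177), (526,210), (511,350) and (227,317). The rectangular lid is near (334,241), the round lid (427,237), the jar (250,233) and the tin (513,285). The orange look-alike lies off the board near (175,248). Next I'll measure the outlines.

```bash
cat > h.py <<'E'
import cv2,numpy as np
from workcell import bot
def cast(n,px,z):
    m=bot.camera_model(n);K=np.array([[m['fx'],0,m['cx']],[0,m['fy'],m['cy']],[0,0,1]])
    u=cv2.undistortPoints(np.array(px,float).reshape(-1,1,2),K,m['dist_coeffs']).reshape(-1,2)
    R,_=cv2.Rodrigues(np.array(m['rvec'],float));c=-R.T@np.array(m['tvec'],float).ravel()
    d=np.c_[u,np.ones(len(u))]@R
    return c+d*((z-c[2])/d[:,2])[:,None]
def proj(n,P):
    m=bot.camera_model(n);K=np.array([[m['fx'],0,m['cx']],[0,m['fy'],m['cy']],[0,0,1]])
    return cv2.projectPoints(np.array(P,float).reshape(-1,1,3),m['rvec'],m['tvec'],K,m['dist_coeffs'])[0].reshape(-1,2)
def edge(g,a,b,sgn=1,w=6,marg=0.12,n=40):
    """subpixel edge points along a->b, strongest gradient across the segment, robust line; returns ends"""
    a=np.array(a,float);b=np.array(b,float);t=(b-a)/np.linalg.norm(b-a);nn=np.array([-t[1],t[0]])
    s=np.arange(-w,w+.01,.25);pts=[]
    for f in np.linspace(marg,1-marg,n):
        p=a+f*(b-a)+s[:,None]*nn
        v=cv2.remap(g,p[:,0].astype(np.float32)[None],p[:,1].astype(np.float32)[None],cv2.INTER_LINEAR)[0]
        gr=sgn*np.gradient(cv2.GaussianBlur(v[None],(0,0),2)[0])
        gr[:3]=gr[-3:]=-9;k=gr.argmax();pts.append(p[k])
    return np.array(pts,np.float32)
E
python3 - <<'E'
import cv2,numpy as np
z=np.load('top0.npz');im=z['im'];c=im[160:370,210:550,::-1]
cv2.imwrite('pics/topcrop0.png',cv2.resize(im[190:290,280:480,::-1],(800,400),interpolation=cv2.INTER_CUBIC))
g=cv2.cvtColor(im,cv2.COLOR_RGB2GRAY)
print('row',g[240,285:385]);print('col',g[165:340,335])
d=z['d'];print(d[300,350],d[240,335],d[400,500])
E
```

```text
row [156 156 156 156 156 156 156 156 156 156 154 147 135 125 121 120 119 118
 121 129 134 135 135 136 134 135 136 135 135 135 134 134 133 128 123 124
 131 135 136 137 137 137 137 137 137 137 137 138 138 138 137 136 137 137
 136 138 138 138 139 139 139 136 131 124 127 133 137 138 139 138 138 138
 137 137 137 138 138 138 137 133 129 123 122 122 124 130 142 151 155 155
 155 155 154 154 154 154 154 154 154 154]
col [129 130 130 129 129 129 128 129 129 130 130 129 129 129 129 129 129 129
 130 130 135 145 153 155 156 156 156 155 155 154 155 156 155 155 153 153
 153 155 154 153 153 154 155 155 156 156 156 154 147 135 124 120 120 121
 124 130 134 135 136 135 136 136 137 138 138 138 137 136 136 137 136 137
 137 137 137 137 137 138 138 138 138 138 137 137 137 137 137 137 138 138
 138 138 138 137 137 137 135 129 124 122 122 123 127 138 149 153 153 152
 153 152 152 152 153 153 153 154 155 155 155 155 155 155 156 156 156 155
 155 155 154 155 156 156 156 157 157 157 157 156 155 154 153 154 155 154
 154 155 156 156 157 159 159 159 158 158 156 156 157 158 159 160 160 160
 160 160 158 149 134 128 129 130 130 131 130 131 131]
1.195355 1.1917707 1.2360141
```

View pics/topcrop0.png

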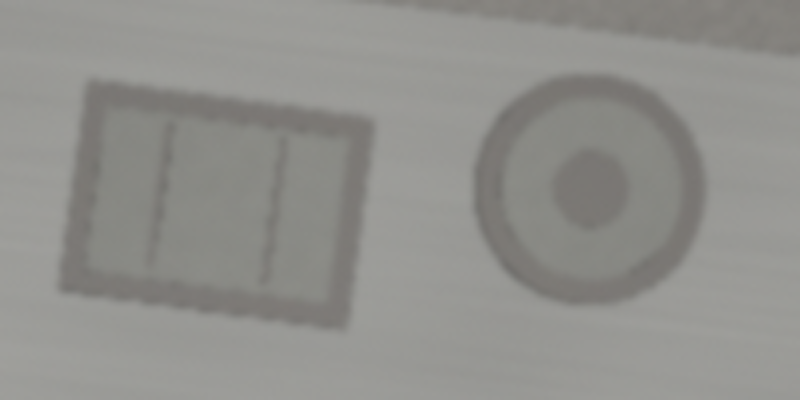

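```bash
cat >> h.py <<'E'
def wrap(c):
    c=np.asarray(c);return c
def rectfit(n,g,quad,z,sgn,w=6,marg=.12):
    """quad: approx pixel corners in order; per-side edge lines in world plane z -> corners"""
    L=[]
    zs=z if np.ndim(z) else [z]*4
    for i in range(4):
        e=edge(g,quad[i],quad[(i+1)%4],sgn,w,marg);P=cast(n,e,zs[i])[:,:2].astype(np.float32)
        l=cv2.fitLine(P,cv2.DIST_HUBER,0,.001,.001).ravel();L.append(l)
    C=[]
    for i in range(4):
        a=L[i-1];b=L[i];A=np.array([[a[0],-b[0]],[a[1],-b[1]]]);t=np.linalg.solve(A,b[2:]-a[2:]);C.append(a[2:]+t[0]*a[:2])
    return np.array(C)
def rep(C):
    d=np.diff(np.r_[C,C[:1]],axis=0);print('corners',C.round(4).tolist());print('sides',np.linalg.norm(d,axis=1).round(4),'centre',C.mean(0).round(4),'dirs deg',(np.degrees(np.arctan2(d[:,1],d[:,0]))).round(2))
E
python3 - <<'E'
from h import *
im=np.load('top0.npz')['im'];g=cv2.cvtColor(im,cv2.COLOR_RGB2GRAY).astype(np.float32)
bq=[(245,177),(526,210),(511,350),(227,317)]
lq=[(302.5,210.5),(373,220),(366.5,271.5),(295.5,262)]
# clockwise in image; normal (-ty,tx) points inward; board brighter inside
B=rectfit('top',g,bq,.06,1,marg=.2);rep(B)
L=rectfit('top',g,lq,.068,-1);rep(L)
print('lid px',proj('top',np.c_[L,[.068]*4]).round(1).tolist())
bd=(B[0]+B[1]-B[2]-B[3]);bx=bd/np.linalg.norm(bd);by=np.array([-bx[1],bx[0]]);e=(B[0]+B[1])/2
print('bx',bx,'edge mid',e,'ang',np.degrees(np.arctan2(bx[1],bx[0])))
for nm,C in(('lid',L),):print(nm,np.c_[(C-e)@bx,(C-e)@by].round(4).tolist())
# others
for nm,p,z in(('round',(427,237),.068),('jar cap',(250,233),.14),('tin',(513,285),.13)):
    q=cast('top',[p],z)[0,:2];print(nm,q.round(3),((q-e)@bx).round(3),((q-e)@by).round(3))
# side check
im=np.load('side0.npz')['im']
for p,z in(((308,222),.068),((354,224),.068),((342,273),.068),((278,266),.068)):print(cast('side',[p],z).round(3))
print('board side-cam', cast('side',[(307,158),(426,166),(417,355),(215,325)],.06).round(3).tolist())
cv2.imwrite('pics/sidecrop0.png',cv2.resize(im[150:370,200:440,::-1],None,fx=2.5,fy=2.5,interpolation=cv2.INTER_CUBIC))
E
```

```text
corners [[0.7267000079154968, 0.24740000069141388], [0.6593000292778015, -0.3474000096321106], [0.36399999260902405, -0.31290000677108765], [0.43059998750686646, 0.2809999883174896]]
sides [0.5986 0.2973 0.5977 0.2979] centre [ 0.5451 -0.033 ] dirs deg [-96.46 173.34  83.59  -6.47]
corners [[0.6536999940872192, 0.12520000338554382], [0.6355999708175659, -0.023800000548362732], [0.5254999995231628, -0.010200000368058681], [0.5436999797821045, 0.1396999955177307]]
sides [0.1501 0.111  0.151  0.111 ] centre [0.5896 0.0577] dirs deg [-96.92 172.96  83.07  -7.46]
lid px [[301.3, 209.3], [373.5, 218.8], [366.5, 272.2], [293.6, 262.5]]
bx [ 0.9934454  -0.11430777] edge mid [ 0.69296205 -0.04999358] ang -6.5636997
lid [[-0.05900000035762787, 0.1695999950170517], [-0.05999999865889549, 0.019500000402331352], [-0.17100000381469727, 0.020400000736117363], [-0.17000000178813934, 0.1712999939918518]]
round [ 0.599 -0.135] -0.083 -0.095
jar cap [0.599 0.221] -0.125 0.258
tin [ 0.503 -0.296] -0.161 -0.266
[[ 0.615 -0.014  0.068]]
[[ 0.528 -0.016  0.068]]
[[0.542 0.135 0.068]]
[[0.648 0.128 0.068]]
board side-cam [[0.657, -0.331, 0.06], [0.361, -0.315, 0.06], [0.433, 0.289, 0.06], [0.715, 0.263, 0.06]]
```

View pics/sidecrop0.png

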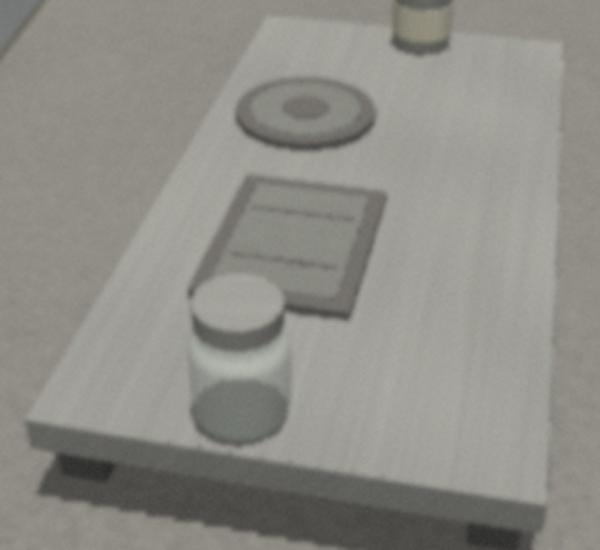

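Measured sizes match the given ones: the lid is 150 x 111 mm and the board 598 x 298 mm. The lid's front sits 60 mm inside the edge and about 0.5° askew. I'll set the open fingers in line with the board's y and go above the spot behind the lid.

Call:
{"op": "send_rows", "data": {"rows": [{"turn": [0, 0, 0.56], "slide": [19, -25.5, 0], "gripper": 1}, {"turn": [0, 0, 0.56], "slide": [19, -25.5, 0], "gripper": 1}, {"turn": [0, 0, 0.56], "slide": [19, -25.5, 0], "gripper": 1}, {"turn": [0, 0, 0.56], "slide": [19, -25.5, 0], "gripper": 1}, {"turn": [0, 0, 0.56], "slide": [19, -25.5, 0], "gripper": 1}, {"turn": [0, 0, 0.56], "slide": [19, -25.5, 0], "gripper": 1}, {"turn": [0, 0, 0.56], "slide": [19, -25.5, 0], "gripper": 1}, {"turn": [0, 0, 0.56], "slide": [19, -25.5, 0], "gripper": 1}, {"turn": [0, 0, 0.56], "slide": [19, -25.5, 0], "gripper": 1}, {"turn": [0, 0, 0.56], "slide": [19, -25.5, 0], "gripper": 1}, {"turn": [0, 0, 0.56], "slide": [19, -25.5, 0], "gripper": 1}, {"turn": [0, 0, 0.56], "slide": [19, -25.5, 0], "gripper": 1}, {"turn": [0, 0, 0.56], "slide": [19, -25.5, 0], "gripper": 1}, {"turn": [0, 0, 0.56], "slide": [19, -25.5, 0], "gripper": 1}, {"turn": [0, 0, 0.56], "slide": [19, -25.5, 0], "gripper": 1}, {"turn": [0, 0, 0.56], "slide": [19, -25.5, 0], "gripper": 1}, {"turn": [0, 0, 0.56], "slide": [19, -25.5, 0], "gripper": 1}, {"turn": [0, 0, 0.56], "slide": [19, -25.5, 0], "gripper": 1}, {"turn": [0, 0, 0], "slide": [0, 0, 0], "gripper": 1}, {"turn": [0, 0, 0], "slide": [0, 0, 0], "gripper": 1}]}}

```text
clock: 1.77
tcp_pos: [0.4984, 0.0672, 0.2307]
ee_rot: [[-0.001, 0.115, 0.993], [0.0, 0.993, -0.115], [-1.0, 0.0, -0.001]]
force: [-1.0, 0.6, -0.4]
opening: 0.0855
```

Call:
{"op": "send_rows", "data": {"rows": [{"turn": [0, 0, 0], "slide": [0, 0, -25], "gripper": 1}, {"turn": [0, 0, 0], "slide": [0, 0, -25], "gripper": 1}, {"turn": [0, 0, 0], "slide": [0, 0, -25], "gripper": 1}, {"turn": [0, 0, 0], "slide": [0, 0, -25], "gripper": 1}, {"turn": [0, 0, 0], "slide": [0, 0, -25], "gripper": 1}, {"turn": [0, 0, 0], "slide": [0, 0, -20], "gripper": 1}, {"turn": [0, 0, 0.15], "slide": [0, 0, -15], "gripper": 1}, {"turn": [0, 0, 0], "slide": [0, 0, -5], "gripper": 1}, {"turn": [0, 0, 0], "slide": [0, 0, 0], "gripper": 1}, {"turn": [0, 0, 0], "slide": [0, 0, 0], "gripper": 1}]}}

```text
clock: 2.6
tcp_pos: [0.4978, 0.0691, 0.0667]
ee_rot: [[-0.0, 0.108, 0.994], [0.0, 0.994, -0.108], [-1.0, 0.0, -0.0]]
force: [1.3, 0.1, 0.4]
opening: 0.0852
```

Run:
```python
from h import *
for n in('side','top'):
    im,d=bot.get_image(n);np.savez(f'{n}1.npz',im=im,d=d)
    if n=='side':c=im[150:370,200:460]
    else:c=im[170:360,220:540]
    cv2.imwrite(f'pics/{n}1.png',cv2.resize(c[:,:,::-1],None,fx=2.4,fy=2.4,interpolation=cv2.INTER_CUBIC))
s=bot.read_state();print(s['tcp_pos'],s['ee_rot'],s['force'],s['opening'])
```

```text
[0.49885037 0.06877484 0.06741921] [[ 1.84959266e-03  1.08492527e-01  9.94095544e-01]
 [ 6.19149575e-05  9.94097230e-01 -1.08492826e-01]
 [-9.99998288e-01  2.62216918e-04  1.83195763e-03]] [-0.43853368  0.38565569 -1.05662257] 0.0850439041725229
```

View pics/side1.png

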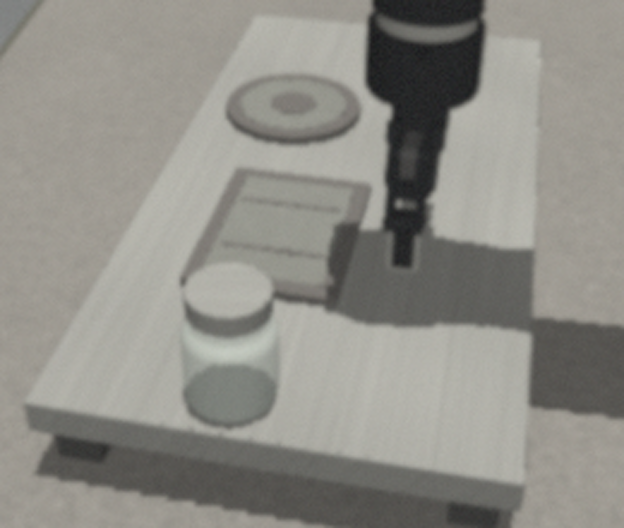

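View pics/top1.png

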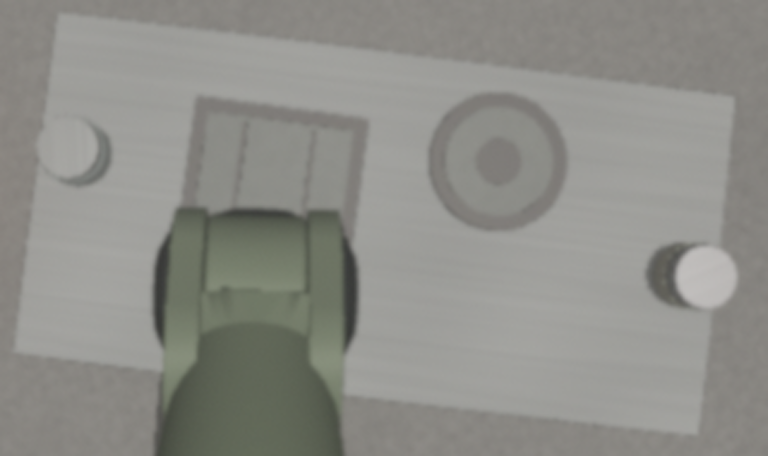

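The side view shows the finger end at about pixel (367,261), clear of the lid. I'll check the fingertip height by reprojection.

Run:
```python
from h import *
t=np.array([.498,.068]);bx=np.array([.9937,-.1122]);by=np.array([.1122,.9937])
for z in(.065,.07,.075,.08,.085):
    for o in(.043,.057):
        print(z,o,proj('side',[np.r_[t+by*o+bx*s,z] for s in(-.011,.011)]).round(1).tolist())
im=np.load('side1.npz')['im'];g=cv2.cvtColor(im,cv2.COLOR_RGB2GRAY)
print(g[240:270,366:370].T);print(g[256,355:382])
# depth-based tip points
d=np.load('side1.npz')['d'];print(d[246:266:2,367].round(3))
```

```text
0.065 0.043 [[373.0, 267.6], [359.7, 265.8]]
0.065 0.057 [[372.0, 272.7], [358.6, 270.9]]
0.07 0.043 [[373.2, 265.2], [359.9, 263.4]]
0.07 0.057 [[372.2, 270.3], [358.7, 268.5]]
0.075 0.043 [[373.4, 262.7], [360.1, 261.0]]
0.075 0.057 [[372.4, 267.9], [358.9, 266.1]]
0.08 0.043 [[373.6, 260.3], [360.2, 258.6]]
0.08 0.057 [[372.7, 265.4], [359.1, 263.6]]
0.085 0.043 [[373.8, 257.8], [360.4, 256.1]]
0.085 0.057 [[372.9, 262.9], [359.2, 261.1]]
[[ 35  37  39  45  41  37  36  34  36  39  35  39  35  41  38  35  37  38
   37  43  60  82  98 101  96  95  96  96  95  96]
 [ 40  41  44  42  38  40  40  36  38  38  35  37  41  43  40  41  39  38
   36  40  54  77  98 101 100  93  93  95  97  96]
 [ 36  39  42  41  42  39  38  36  37  38  35  35  41  40  34  38  36  40
   40  37  49  75  97 101  98  97  96  98  95  98]
 [ 36  40  38  37  43  38  32  33  40  36  39  35  36  38  40  42  38  36
   41  41  51  73  95 101  98  97  97  96  97  97]]
[ 94  91  92  96  96 104 105 102  77  49  36  37  39  36  38  46  63  88
 107 107 100  95  97  96  95  96  95]
[0.664 0.687 0.69  0.693 0.697 0.696 0.699 0.701 0.712 0.744]
```

Call:
{"op": "send_rows", "data": {"rows": [{"turn": [0, 0, 0], "slide": [0, 0, -4], "gripper": 1}, {"turn": [0, 0, 0], "slide": [0, 0, -4], "gripper": 1}, {"turn": [0, 0, 0], "slide": [0, 0, -3], "gripper": 1}, {"turn": [0, 0, 0], "slide": [0, 0, -2], "gripper": 1}, {"turn": [0, 0, 0], "slide": [0, 0, -2], "gripper": 1}, {"turn": [0, 0, 0], "slide": [0, 0, 0], "gripper": 1}, {"turn": [0, 0, 0], "slide": [0, 0, 0], "gripper": 1}]}}

```text
clock: 3.28
tcp_pos: [0.498, 0.0684, 0.0511]
ee_rot: [[-0.0, 0.109, 0.994], [0.0, 0.994, -0.109], [-1.0, -0.0, -0.0]]
force: [-0.1, 0.6, -0.2]
opening: 0.0851
```

Run:
```python
from h import *
for n in('side',):
    im,d=bot.get_image(n);np.savez(f'{n}2.npz',im=im,d=d)
    cv2.imwrite(f'pics/{n}2.png',cv2.resize(im[200:300,300:430,::-1],None,fx=5,fy=5,interpolation=cv2.INTER_CUBIC))
s=bot.read_state();print(s['tcp_pos'],s['force'],s['opening'])
```

```text
[0.49809805 0.06835861 0.05122173] [ 0.70842536 -0.81997345  0.21633091] 0.08499880860357514
```

View pics/side2.png

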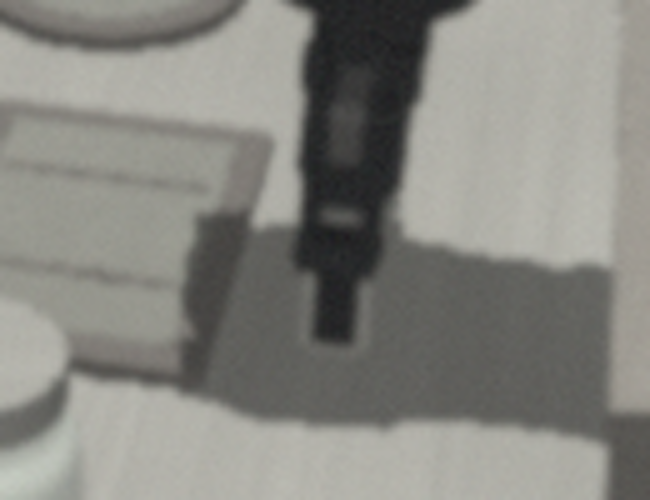

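The fingertip end is at about (367,268), just above the board and clear of the lid, with no contact force. I'll go 1 mm lower, to about 3 mm above the board, and push slowly along the board's x.

Call:
{"op": "send_rows", "data": {"rows": [{"turn": [0, 0, 0], "slide": [6, -0.7, -0.5], "gripper": 1}, {"turn": [0, 0, 0], "slide": [6, -0.7, -0.5], "gripper": 1}, {"turn": [0, 0, 0], "slide": [4, -0.4, 0], "gripper": 1}, {"turn": [0, 0, 0], "slide": [4, -0.5, 0], "gripper": 1}, {"turn": [0, 0, 0], "slide": [4, -0.4, 0], "gripper": 1}, {"turn": [0, 0, 0], "slide": [4, -0.5, 0], "gripper": 1}, {"turn": [0, 0, 0], "slide": [4, -0.4, 0], "gripper": 1}, {"turn": [0, 0, 0], "slide": [4, -0.5, 0], "gripper": 1}, {"turn": [0, 0, 0], "slide": [4, -0.4, 0], "gripper": 1}, {"turn": [0, 0, 0], "slide": [4, -0.5, 0], "gripper": 1}, {"turn": [0, 0, 0], "slide": [2, -0.2, 0], "gripper": 1}, {"turn": [0, 0, 0], "slide": [0, 0, 0], "gripper": 1}]}}

```text
clock: 4.33
tcp_pos: [0.5449, 0.0631, 0.0503]
ee_rot: [[0.001, 0.109, 0.994], [-0.0, 0.994, -0.109], [-1.0, 0.0, 0.001]]
force: [0.2, -0.3, 0.4]
opening: 0.0857
```

Run:
```python
from h import *
for n in('side','top'):
    im,d=bot.get_image(n);np.savez(f'{n}3.npz',im=im,d=d)
    c=im[150:370,200:460] if n=='side' else im[170:360,220:540]
    cv2.imwrite(f'pics/{n}3.png',cv2.resize(c[:,:,::-1],None,fx=2.4,fy=2.4,interpolation=cv2.INTER_CUBIC))
s=bot.read_state();print(s['tcp_pos'],s['force'],s['opening'])
```

```text
[0.54444478 0.06317506 0.05033044] [1.1517058  0.11327533 0.35332848] 0.08527813667981195
```

View pics/side3.png

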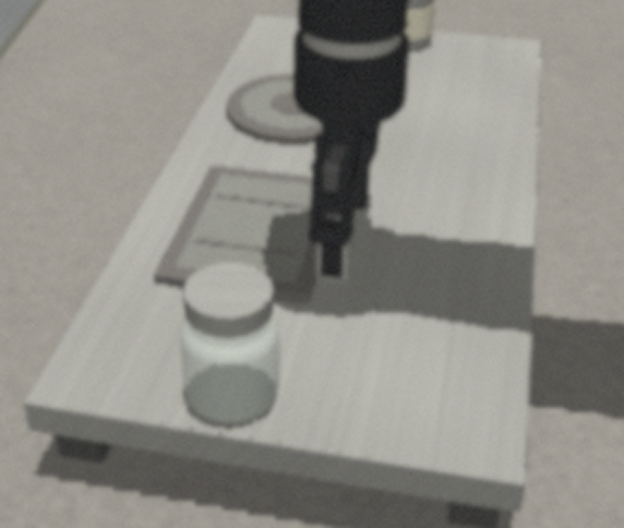

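View pics/top3.png

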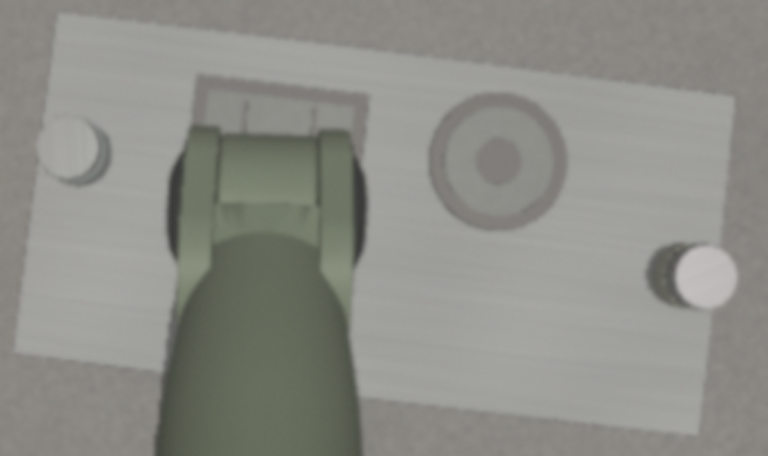

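The lid is sliding flat and the fingers follow behind it. Its front edge in the top view now runs from about (302,201) to (374,210). I'll measure that.

```bash
cat >> h.py <<'E'
def front(im,a,b,w=5,marg=.1):
    g=cv2.cvtColor(im,cv2.COLOR_RGB2GRAY).astype(np.float32)
    def ln(p,q,s,z,w,m):
        P=cast('top',edge(g,p,q,s,w,m,80),z)[:,:2].astype(np.float32);return cv2.fitLine(P,cv2.DIST_HUBER,0,.001,.001).ravel()
    return ln(a,b,-1,.068,w,marg)
E
python3 - <<'E'
from h import *
g=lambda k:np.load(f'top{k}.npz')['im']
e=np.array([.69296,-.04999]);bx=np.array([.9937,-.1122]);by=np.array([.1122,.9937])
for k,a,b in((0,(302.5,210.5),(373,220)),(1,(301.7,211),(373.5,220)),(3,(301.7,200.8),(373.8,209.6))):
    l=front(g(k),a,b);m=cast('top',[((a[0]+b[0])/2,(a[1]+b[1])/2)],.068)[0,:2]
    d=l[:2]*np.sign(-l[1]);p=l[2:]+d*((m-l[2:])@d)
    print(k,'front bx',((p-e)@bx).round(4),'angle',(np.degrees(np.arctan2(d[1],d[0]))+96.44).round(2))
E
```

```text
0 front bx -0.0592 angle -0.59
1 front bx -0.0593 angle -0.69
3 front bx -0.0395 angle 0.05
```

The lid has squared up to within 0.1°, with its front 39.5 mm inside the edge. I'll push 60 mm further and check again.

Call:
{"op": "send_rows", "data": {"rows": [{"turn": [0, 0, 0], "slide": [2, -0.2, 0], "gripper": 1}, {"turn": [0, 0, 0], "slide": [4, -0.5, 0], "gripper": 1}, {"turn": [0, 0, 0], "slide": [4, -0.4, 0], "gripper": 1}, {"turn": [0, 0, 0], "slide": [4, -0.5, 0], "gripper": 1}, {"turn": [0, 0, 0], "slide": [4, -0.4, 0], "gripper": 1}, {"turn": [0, 0, 0], "slide": [4, -0.5, 0], "gripper": 1}, {"turn": [0, 0, 0], "slide": [4, -0.4, 0], "gripper": 1}, {"turn": [0, 0, 0], "slide": [4, -0.5, 0], "gripper": 1}, {"turn": [0, 0, 0], "slide": [4, -0.4, 0], "gripper": 1}, {"turn": [0, 0, 0], "slide": [4, -0.5, 0], "gripper": 1}, {"turn": [0, 0, 0], "slide": [4, -0.4, 0], "gripper": 1}, {"turn": [0, 0, 0], "slide": [4, -0.5, 0], "gripper": 1}, {"turn": [0, 0, 0], "slide": [4, -0.4, 0], "gripper": 1}, {"turn": [0, 0, 0], "slide": [4, -0.5, 0], "gripper": 1}, {"turn": [0, 0, 0], "slide": [4, -0.4, 0], "gripper": 1}, {"turn": [0, 0, 0], "slide": [2, -0.2, 0], "gripper": 1}, {"turn": [0, 0, 0], "slide": [0, 0, 0], "gripper": 1}]}}

```text
clock: 5.85
tcp_pos: [0.605, 0.0564, 0.0503]
ee_rot: [[0.001, 0.109, 0.994], [-0.0, 0.994, -0.109], [-1.0, 0.0, 0.001]]
force: [1.1, 0.3, 0.2]
opening: 0.0852
```

Run:
```python
from h import *
for n in('side','top'):
    im,d=bot.get_image(n);np.savez(f'{n}4.npz',im=im,d=d)
    c=im[150:370,200:460] if n=='side' else im[150:340,220:540]
    cv2.imwrite(f'pics/{n}4.png',cv2.resize(c[:,:,::-1],None,fx=2.4,fy=2.4,interpolation=cv2.INTER_CUBIC))
s=bot.read_state();print(s['tcp_pos'],s['force'],s['opening'])
g=cv2.cvtColor(im,cv2.COLOR_RGB2GRAY);print(g[160:215,340]);
```

```text
[0.60444922 0.05647618 0.05035625] [-0.21507289 -0.11158773 -0.59374955] 0.08534975110068246
[137 136 135 136 137 137 136 137 138 139 138 137 136 135 134 131 127 124
 123 123 120 114 103  95  96 100 104 106 108 112 113 115 117 119 121 121
 122 123 124 125 126 127 127 129 129 131 133 134 136 136 132 127 123 122
 122]
```

View pics/side4.png

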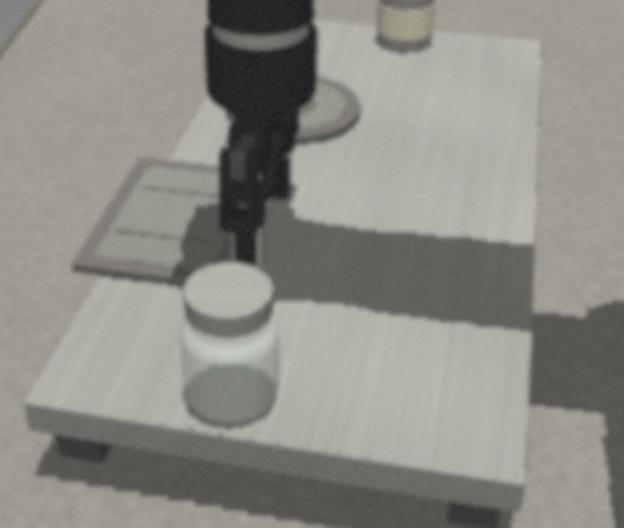

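View pics/top4.png

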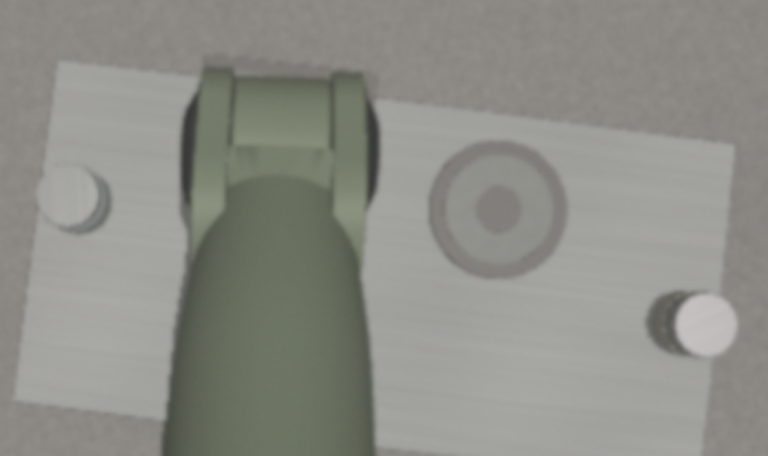

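The lid now overhangs the edge, with its front near row 175 in the top view, mostly hidden by the wrist. I'll push 8 mm more, back away so it can be seen clear, and measure.

Call:
{"op": "send_rows", "data": {"rows": [{"turn": [0, 0, 0], "slide": [2, -0.2, 0], "gripper": 1}, {"turn": [0, 0, 0], "slide": [3, -0.4, 0], "gripper": 1}, {"turn": [0, 0, 0], "slide": [2, -0.2, 0], "gripper": 1}, {"turn": [0, 0, 0], "slide": [1, -0.1, 0], "gripper": 1}, {"turn": [0, 0, 0], "slide": [0, 0, 0], "gripper": 1}, {"turn": [0, 0, 0], "slide": [-5, 0.5, 0], "gripper": 1}, {"turn": [0, 0, 0], "slide": [-15, 1.7, 0], "gripper": 1}, {"turn": [0, 0, 0], "slide": [-25, 2.8, 0], "gripper": 1}, {"turn": [0, 0, 0], "slide": [-25, 2.8, 0], "gripper": 1}, {"turn": [0, 0, 0], "slide": [-25, 2.8, 0], "gripper": 1}, {"turn": [0, 0, 0], "slide": [-25, 2.8, 20], "gripper": 1}, {"turn": [0, 0, 0], "slide": [-25, 2.8, 20], "gripper": 1}, {"turn": [0, 0, 0], "slide": [-25, 2.8, 20], "gripper": 1}, {"turn": [0, 0, 0], "slide": [-25, 2.8, 20], "gripper": 1}, {"turn": [0, 0, 0], "slide": [0, 0, 0], "gripper": 1}]}}

```text
clock: 7.2
tcp_pos: [0.4136, 0.078, 0.1327]
ee_rot: [[0.0, 0.108, 0.994], [0.0, 0.994, -0.108], [-1.0, 0.0, 0.0]]
force: [-0.2, -0.3, -1.4]
opening: 0.0854
```

Run:
```python
from h import *
for n in('side','top'):
    im,d=bot.get_image(n);np.savez(f'{n}5.npz',im=im,d=d)
    c=im[150:370,200:460] if n=='side' else im[150:340,220:540]
    cv2.imwrite(f'pics/{n}5.png',cv2.resize(c[:,:,::-1],None,fx=2.4,fy=2.4,interpolation=cv2.INTER_CUBIC))
s=bot.read_state();print(s['clock'],s['tcp_pos'],s['force'],s['opening'])
```

```text
7.3 [0.41743342 0.07754039 0.1312901 ] [ 0.20575742 -0.32430882 -0.18741491] 0.08548541219567013
```

View pics/side5.png

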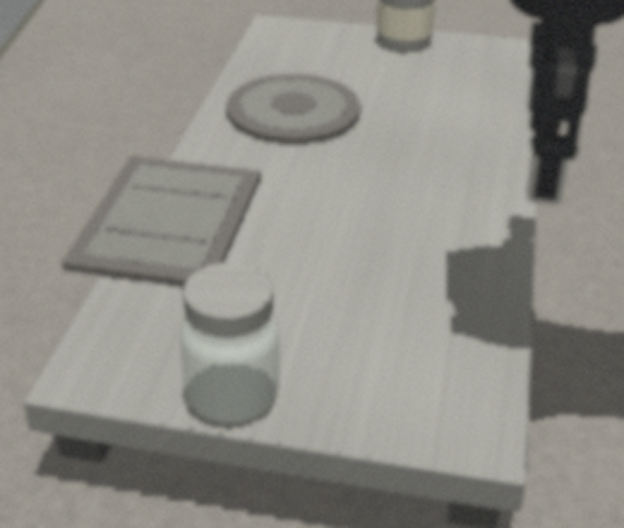

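View pics/top5.png

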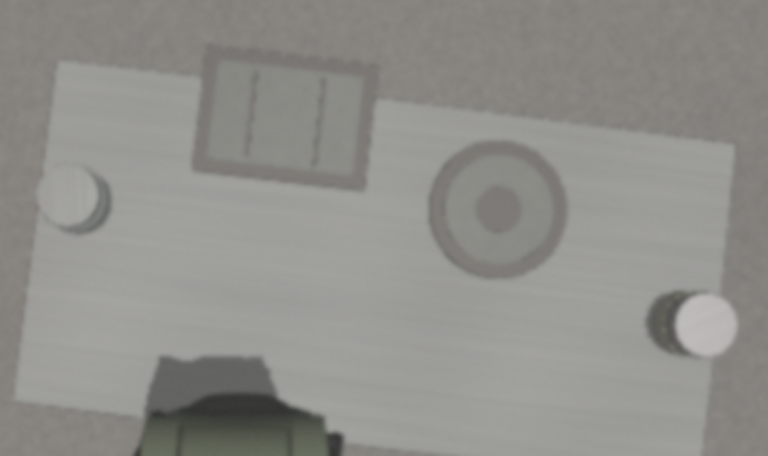

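The lid lies flat with top-view corners near (306,168), (378,177), (372,229) and (300,221). It is clear of the fingers, and the other items stand as before.

Run:
```python
from h import *
def line(g,n,p,q,s,z,w=5,m=.1):
    P=cast(n,edge(g,p,q,s,w,m,80),z)[:,:2].astype(np.float32);return cv2.fitLine(P,cv2.DIST_HUBER,0,.001,.001).ravel()
G=lambda k:cv2.cvtColor(np.load(f'top{k}.npz')['im'],cv2.COLOR_RGB2GRAY).astype(np.float32)
g=cv2.GaussianBlur(G(5),(0,0),.6)
def ang(l):
    d=l[:2]*np.sign(-l[1]);return np.degrees(np.arctan2(d[1],d[0]))
# far edge: left part and right part of the board edge
a,b=np.array([245,177.]),np.array([526,210.])
P=np.r_[edge(g,(248,177.3),(300,183.3),1,4,.05,60),edge(g,(384,193.2),(520,209.3),1,4,.05,120)]
E=cv2.fitLine(cast('top',P,.06)[:,:2].astype(np.float32),cv2.DIST_HUBER,0,.001,.001).ravel()
E0=line(G(0),'top',a,b,1,.06,5,.1)
print('edge ang',ang(E),ang(E0))
q=[(305.8,168.3),(377.5,177.1),(371.7,229.2),(300,220.8)]
F=line(g,'top',q[0],q[1],-1,.068,4);Rr=line(g,'top',q[2],q[3],-1,.068,4)
for nm,ed in(('now',E),('t0',E0)):
    d=ed[:2]*np.sign(-ed[1]);n=np.array([-d[1],d[0]])
    for k,l,c in(('front',F,(341.6,172.7)),('rear',Rr,(335.8,225))):
        m=cast('top',[c],.068)[0,:2];dl=l[:2];p=l[2:]+dl*((m-l[2:])@dl)
        print(nm,k,(n@(p-ed[2:])*1e3).round(2),'mm  ang diff',(ang(l)-ang(ed)).round(2))
C=rectfit('top',g,q,.068,-1,4);rep(C)
# side camera: lid front edge corners, board far edge, near the lid, crop px
im=np.load('side5.npz')['im'];gs=cv2.cvtColor(im,cv2.COLOR_RGB2GRAY).astype(np.float32)
cr=lambda x,y:(200+x/2.4,150+y/2.4)
pf=edge(gs,cr(66,264),cr(133,157),1,4,.1,60);P=cast('side',pf,.068)[:,:2].astype(np.float32);l=cv2.fitLine(P,cv2.DIST_HUBER,0,.001,.001).ravel()
pe=np.r_[edge(gs,cr(28,405),cr(97,282),1,4,.1,60),edge(gs,cr(178,150),cr(252,18),1,4,.1,60)]
e=cv2.fitLine(cast('side',pe,.06)[:,:2].astype(np.float32),cv2.DIST_HUBER,0,.001,.001).ravel()
d=e[:2]*np.sign(-e[1]);n=np.array([-d[1],d[0]]);print('side: front past edge',n@(P.mean(0)-e[2:])*1e3,'ang',ang(l)-ang(e),'edge ang',ang(e))
```

```text
edge ang -96.42079 -96.40545
now front 29.39 mm  ang diff 0.24
now rear -83.08 mm  ang diff 0.33
t0 front 29.37 mm  ang diff 0.22
t0 rear -83.11 mm  ang diff 0.32
corners [[0.7409999966621399, 0.11869999766349792], [0.7247999906539917, -0.03269999846816063], [0.6129999756813049, -0.019600000232458115], [0.6290000081062317, 0.12929999828338623]]
sides [0.1522 0.1126 0.1498 0.1125] centre [0.677  0.0489] dirs deg [-96.11 173.33  83.86  -5.41]
side: front past edge 17.26834 ang 0.37436676 edge ang -96.38162
```

The two lid edges disagree slightly because blur makes outlines look about 1 mm off. With the known sizes (lid 110, board 300), the front is about 27 mm past the edge. The side figure (17 mm) disagrees strongly, so I'll check whether it found the right edges.

Run:
```python
from h import *
im=np.load('side5.npz')['im'];gs=cv2.cvtColor(im,cv2.COLOR_RGB2GRAY).astype(np.float32)
cr=lambda x,y:(200+x/2.4,150+y/2.4)
v=cv2.resize(im[140:340,200:340,::-1],None,fx=4,fy=4,interpolation=cv2.INTER_CUBIC)
# expected: board far edge and lid front at 27mm
e=np.array([.69296,-.04999]);bx=np.array([.9937,-.1122]);by=np.array([.1122,.9937])
def dr(P,c):
    p=((proj('side',P)-[200,140]+.5)*4).astype(int);cv2.polylines(v,[p.reshape(-1,1,2)],False,c,1)
dr([np.r_[e+.001*bx+y*by,.06] for y in np.linspace(-.3,.3,20)],(0,0,255))
c=e+.001*bx+.027*bx+.096*by
dr([np.r_[c+y*by+x*bx,.068] for x,y in((0,.075),(0,-.075),(-.11,-.075),(-.11,.075),(0,.075))],(0,255,0))
cv2.imwrite('pics/side5o.png',v[:600])
```

```text
(no output)
```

View pics/side5o.png

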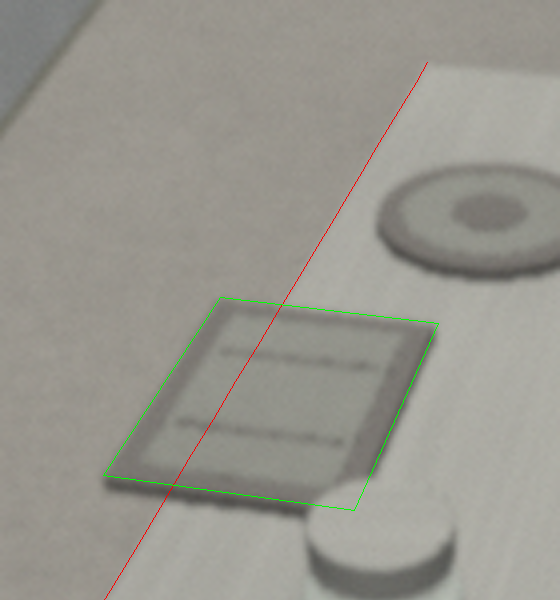

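The drawn outline for 27 mm (green) fits the side view. The 17 mm figure came from picking the inner rim, so I'll redo it with the right edge polarity.

Run:
```python
from h import *
im=np.load('side5.npz')['im'];gs=cv2.cvtColor(im,cv2.COLOR_RGB2GRAY).astype(np.float32)
f=lambda P:cv2.fitLine(P[:,:2].astype(np.float32),cv2.DIST_HUBER,0,.001,.001).ravel()
ang=lambda l:np.degrees(np.arctan2(*(l[:2]*np.sign(-l[1]))[::-1]))
c=lambda x,y:(200+x/4,140+y/4)
F=cast('side',edge(gs,c(106,474),c(219,299),-1,4,.1,60),.068)
R=cast('side',edge(gs,c(384,440),c(438,325),1,4,.1,60),.068)
E=f(cast('side',np.r_[edge(gs,c(300,275),c(425,65),1,4,.05,80),edge(gs,c(20,740),c(150,520),1,4,.05,60)],.06))
d=E[:2]*np.sign(-E[1]);n=np.array([-d[1],d[0]])
for k,P in(('front',F),('rear',R)):print(k,n@(np.median(P[:,:2],0)-E[2:])*1e3,'ang',ang(f(P))-ang(E))
s=bot.read_state();print(s['clock'],s['tcp_pos'],s['ee_rot'][:,2])
```

```text
front 27.887906132641213 ang 0.43875122
rear -84.85778928732705 ang 0.26750183
7.3 [0.41743342 0.07754039 0.1312901 ] [ 0.99407633 -0.10863673  0.00321078]
```

Side view: front 27.9 mm past the edge and about +0.3° askew, in line with the top view (27 to 28 mm). I'll take a final 2.7 mm push with the tool turned -0.25°, then retreat.

Call:
{"op": "send_rows", "data": {"rows": [{"turn": [0, 0, -0.25], "slide": [25, -2.8, -20], "gripper": 1}, {"turn": [0, 0, 0], "slide": [25, -2.8, -20], "gripper": 1}, {"turn": [0, 0, 0], "slide": [25, -2.8, -20], "gripper": 1}, {"turn": [0, 0, 0], "slide": [25, -2.8, -20], "gripper": 1}, {"turn": [0, 0, 0], "slide": [25, -2.8, 0], "gripper": 1}, {"turn": [0, 0, 0], "slide": [25, -2.8, 0], "gripper": 1}, {"turn": [0, 0, 0], "slide": [20, -2.2, 0], "gripper": 1}, {"turn": [0, 0, 0], "slide": [12, -1.4, 0], "gripper": 1}, {"turn": [0, 0, 0], "slide": [6, -0.7, 0], "gripper": 1}, {"turn": [0, 0, 0], "slide": [3, -0.3, 0], "gripper": 1}, {"turn": [0, 0, 0], "slide": [2, -0.2, 0], "gripper": 1}, {"turn": [0, 0, 0], "slide": [2, -0.2, 0], "gripper": 1}, {"turn": [0, 0, 0], "slide": [1.7, -0.2, 0], "gripper": 1}, {"turn": [0, 0, 0], "slide": [1, -0.1, 0], "gripper": 1}, {"turn": [0, 0, 0], "slide": [0, 0, 0], "gripper": 1}, {"turn": [0, 0, 0], "slide": [0, 0, 0], "gripper": 1}]}}

```text
clock: 8.63
tcp_pos: [0.6143, 0.0554, 0.0503]
ee_rot: [[-0.001, 0.113, 0.994], [0.0, 0.994, -0.113], [-1.0, -0.0, -0.001]]
force: [-0.7, 0.2, -0.9]
opening: 0.0855
```

Call:
{"op": "send_rows", "data": {"rows": [{"turn": [0, 0, 0], "slide": [-5, 0.5, 0], "gripper": 1}, {"turn": [0, 0, 0], "slide": [-15, 1.7, 0], "gripper": 1}, {"turn": [0, 0, 0], "slide": [-25, 2.8, 0], "gripper": 1}, {"turn": [0, 0, 0], "slide": [-25, 2.8, 0], "gripper": 1}, {"turn": [0, 0, 0], "slide": [-25, 2.8, 0], "gripper": 1}, {"turn": [0, 0, 0], "slide": [-25, 2.8, 20], "gripper": 1}, {"turn": [0, 0, 0], "slide": [-25, 2.8, 20], "gripper": 1}, {"turn": [0, 0, 0], "slide": [-25, 2.8, 20], "gripper": 1}, {"turn": [0, 0, 0], "slide": [-25, 2.8, 20], "gripper": 1}, {"turn": [0, 0, 0], "slide": [0, 0, 0], "gripper": 1}]}}

```text
clock: 9.47
tcp_pos: [0.4163, 0.0777, 0.1329]
ee_rot: [[0.001, 0.112, 0.994], [0.0, 0.994, -0.112], [-1.0, 0.0, 0.001]]
force: [-0.9, 1.3, -0.4]
opening: 0.0856
```

```bash
cat > m.py <<'E'
from h import *
import sys
k=sys.argv[1]
for n in('side','top'):
    im,d=bot.get_image(n);np.savez(f'{n}{k}.npz',im=im,d=d)
    c=im[150:370,200:460] if n=='side' else im[150:340,220:540]
    cv2.imwrite(f'pics/{n}{k}.png',cv2.resize(c[:,:,::-1],None,fx=2.4,fy=2.4,interpolation=cv2.INTER_CUBIC))
def line(g,n,p,q,s,z,w=5,m=.1):
    P=cast(n,edge(g,p,q,s,w,m,80),z)[:,:2].astype(np.float32);return cv2.fitLine(P,cv2.DIST_HUBER,0,.001,.001).ravel()
def ang(l):
    d=l[:2]*np.sign(-l[1]);return np.degrees(np.arctan2(d[1],d[0]))
for kk in('5',k):
    g=cv2.GaussianBlur(cv2.cvtColor(np.load(f'top{kk}.npz')['im'],cv2.COLOR_RGB2GRAY).astype(np.float32),(0,0),.6)
    P=np.r_[edge(g,(248,177.3),(300,183.3),1,4,.05,60),edge(g,(384,193.2),(520,209.3),1,4,.05,120)]
    E=cv2.fitLine(cast('top',P,.06)[:,:2].astype(np.float32),cv2.DIST_HUBER,0,.001,.001).ravel()
    o=0 if kk=='5' else -1.2
    q=[(305.8,168.3+o),(377.5,177.1+o),(371.7,229.2+o),(300,220.8+o)]
    d=E[:2]*np.sign(-E[1]);n=np.array([-d[1],d[0]])
    for nm,l,c in(('front',line(g,'top',q[0],q[1],-1,.068,4),(341.6,172.7+o)),('rear',line(g,'top',q[2],q[3],-1,.068,4),(335.8,225+o))):
        m=cast('top',[c],.068)[0,:2];dl=l[:2];p=l[2:]+dl*((m-l[2:])@dl)
        print(kk,nm,(n@(p-E[2:])*1e3).round(2),'ang',(ang(l)-ang(E)).round(2))
    gs=cv2.cvtColor(np.load(f'side{kk}.npz')['im'],cv2.COLOR_RGB2GRAY).astype(np.float32)
    c=lambda x,y:(200+x/4,140+y/4); o=0 if kk=='5' else -7
    f=lambda P:cv2.fitLine(P[:,:2].astype(np.float32),cv2.DIST_HUBER,0,.001,.001).ravel()
    F=cast('side',edge(gs,c(106+o,474),c(219+o,299),-1,4,.1,60),.068);R=cast('side',edge(gs,c(384+o,440),c(438+o,325),1,4,.1,60),.068)
    E=f(cast('side',np.r_[edge(gs,c(300,275),c(425,65),1,4,.05,80),edge(gs,c(20,740),c(150,520),1,4,.05,60)],.06))
    d=E[:2]*np.sign(-E[1]);n=np.array([-d[1],d[0]])
    for a,P in(('front',F),('rear',R)):print(kk,'side',a,(n@(np.median(P[:,:2],0)-E[2:])*1e3).round(2),'ang',(ang(f(P))-ang(E)).round(2))
s=bot.read_state();print(s['clock'],s['tcp_pos'],s['force'])
E
python3 m.py 6
```

```text
5 front 29.39 ang 0.24
5 rear -83.08 ang 0.33
5 side front 27.89 ang 0.44
5 side rear -84.86 ang 0.27
6 front 31.05 ang -0.1
6 rear -81.06 ang -0.1
6 side front 30.11 ang 0.11
6 side rear -83.07 ang -0.07
9.5667 [0.42012348 0.0772466  0.13141379] [ 0.32425132 -0.32936929 -0.05217569]
```

View pics/top6.png

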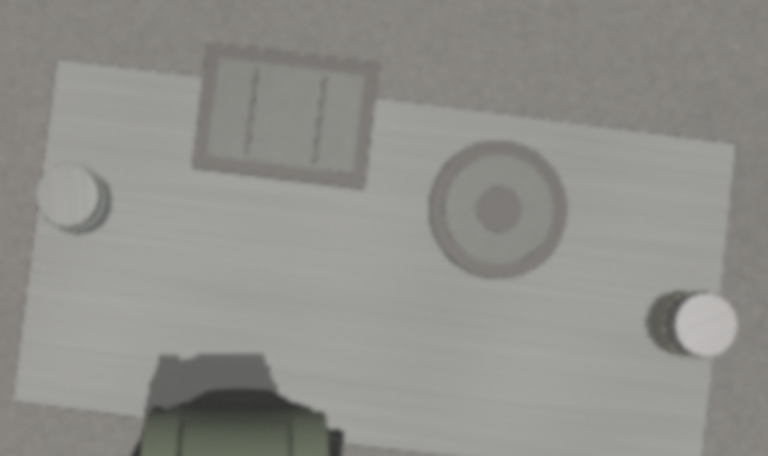

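View pics/side6.png

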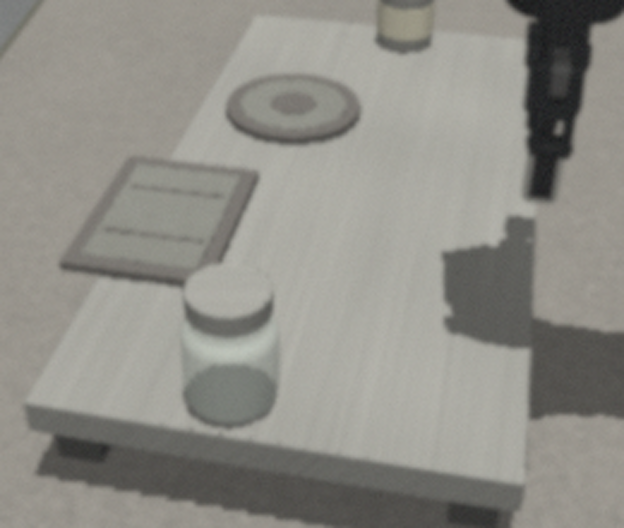

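The lid lies flat with top-view corners near (306,168) and (378,176) at the front. It is square to within about 0.1°, with the front 29–30 mm past the edge. The jar, round lid and tin are unmoved and the arm is clear, so I'm handing in.

Run:
```python
from h import *
a=np.load('top0.npz')['im'].astype(int);b=np.load('top6.npz')['im'].astype(int)
for n,r in(('round',(200,275,392,462)),('jar',(212,255,232,270)),('tin',(265,305,488,530))):print(n,abs(a-b)[r[0]:r[1],r[2]:r[3]].mean().round(2))
print(bot.finish_job())
```

```text
round 2.88
jar 2.95
tin 2.84
the job is handed in; nothing more can be done
None
```

I pushed the rectangular lid along the board with both open fingertips until it stuck out about 30 mm past the far edge. I then backed the arm clear and handed the job in at about 9.6 s.

**Overhang:** the last pictures put the front edge 28.5 to 31 mm past the board's edge. My best estimate is 29 to 30 mm. The readings differ by a millimetre or two because image blur makes the board look about 1 mm short on each side and the lid slightly large.

**Squareness:** the lid is square to the edge within about 0.1°, and it lies flat.

**Other items:** the round lid, jar and tin showed no movement between the first and last top views. The orange look-alike was not approached. The wrist-force readings I took stayed at noise level, about 1 N.

**Checks that disagreed:**
- One side-view reading gave 17 mm because it had picked up the lid's inner rim. The corrected reading agreed with the top view.
- The final push was commanded at 2.7 mm, but the lid moved only about 2 mm. I left it rather than push again.

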